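# Store a battery pack in a case with a latched sliding cover

### The job

Put the red battery pack away in the dark grey battery case: feel for the red push plate on its cover, press it down to free the latch and, keeping it pressed, draw the cover toward the front as far as it goes; set the pack down flat on the floor of the case (do not drop it), then slide the cover fully shut so that the latch springs up again. The cover is light, so press on it and push it no harder than a finger would (20 N is plenty), and leave the other things on the bench where they are.

Things in the scene. Friction and masses are not known exactly. Their poses are not given: they have to be found in the camera images.
- case: open dark grey steel case, 200 (x) x 160 (y) x 51.5 mm high, fixed on the bench. Origin: centre of its underside; z up; its -x end is the front, facing roughly the robot. Inside 192 (x) x 124 (y) mm, floor 6 mm up. The cover slides along x on ledges 40 mm up, under side lips (47.5 to 51.5 mm up, |y| over 62 mm). Back wall 51.5 mm high (stops the shut cover), front wall 40 mm.
- case_bay (a point): point on the inner floor of the case, 6 mm above the bench, 37 mm behind (+x of) the case's centre, on its centre line: the middle of the part that the fully open cover leaves free, which is 118 mm long (x) and 124 mm wide (y). Axes as the case's.
- cover: loose aluminium sliding cover, 197 (x) x 149 (y) x 6 mm, 0.2 to 0.4 kg, sliding friction about 0.25. Origin: on its underside, on the centre line; axes as the case's. Shut: origin 40 mm above the case's origin, within 2 mm in x and y. It opens toward the case's -x by 116 to 118 mm, to a solid stop; its rear edge is 94.5 mm behind its origin. 1.5 mm of play up and sideways.
- latch_bar (a point): centre of the top of the latch bar, 55.5 mm behind the cover's origin (+x); 50 mm above the bench with the latch up. Above it, on stems screwed in or out to suit the hand, sits the red ribbed push plate, 76 (x) x 92 (y) mm, moving down with the bar: its top is 3 to 17.5 mm above this point. How much is not known: find the plate's top by touch. It hides the bar's middle.
- latch (a joint): sprung latch bar across the cover: 0 = up, its ends in notches of the lips, cover locked; 0.004 (m) = pressed right down, on a hard rubber stop. The spring takes 4 N to start and 8 N at the bottom. Beyond about 0.0025 the cover can slide. With the cover open the lips keep it near 0.0025; with the cover shut and nothing on the plate it springs up to 0.
- red_pack: red hard-case battery pack, a box 98 (x) x 34 (y) x 23 mm, 0.15 to 0.3 kg. Origin: centre of its underside; x along its length. It lies flat on the bench and goes, lying flat in any direction, on the floor of the case.
- blue_pack: the long blue battery pack; origin at the centre of its underside; to be left alone
- black_pack: the long black battery pack; origin at the centre of its underside; to be left alone
- yellow_wheel: the tyre with the yellow rim; origin at the centre of its underside; to be left alone
- white_wheel: the tyre with the white rim; origin at the centre of its underside; to be left alone
- can_motor: the small black can motor; origin at the centre of its underside; to be left alone
- pliers: the red-handled pliers; origin at the centre of its underside; to be left alone

How it is judged:
On the way, in this order (a step that is already met when the one before it is completed fails the run):
1. the cover is drawn open by at least 105 mm (x of cover in the frame of case below -0.105 m), for 0.2 s.
2. the pack lies flat on the floor of the case, let go, with the cover still open (z of red_pack in the frame of case between 0.002 and 0.012 m and x of red_pack in the frame of case between -0.085 and 0.085 m and y of red_pack in the frame of case between -0.062 and 0.062 m and angle between red_pack's own z axis and vertical below 0.15 rad and contact force between the fingers and red_pack below 0.1 N and x of cover in the frame of case below -0.06 m), for 0.2 s.
At the end, for the whole second after the job is handed in: The red pack lies flat (within 0.15 rad) on the floor of the case, inside its walls, at rest; the cover is in its channels, shut to within 5 mm, and the latch bar is up to within 1 mm (z of red_pack in the frame of case between 0.002 and 0.012 m and x of red_pack in the frame of case between -0.085 and 0.085 m and y of red_pack in the frame of case between -0.062 and 0.062 m and angle between red_pack's own z axis and vertical below 0.15 rad and x of cover in the frame of case above -0.005 m and z of cover in the frame of case between 0.037 and 0.0425 m and angle between the x axis of cover and the x axis of case, either way round below 0.04 rad and value of joint latch below 0.001 m and linear speed of each of red_pack, cover below 0.02 m/s); the robot touches nothing.
It fails at once if the arm or gripper presses or pushes on the cover or its latch with more than 28 N (contact force between any of the fingers, the arm and cover above 28 N).
It fails at once if the pack is let go while more than 35 mm above the bench (dropped) (height (world z) of red_pack above 0.035 m and contact force between each of the fingers, the arm and red_pack below 0.01 N).
It fails at once if the cover is taken out of its channels (x of cover in the frame of case below -0.13 m or z of cover in the frame of case above 0.055 m).
It fails at once if another thing on the bench is moved by more than 15 mm (distance of any of blue_pack, black_pack, yellow_wheel, white_wheel, can_motor, pliers from where it was at the start of the episode above 0.015 m).
It also fails if it takes over 72 s, if anything falls off the work surface, if the arm or the gripper's body presses on something with over 40 N, if the wrist force passes 120 N, or if a joint passes its speed limit or range.

### The arm

A 7-joint arm with a two-finger parallel gripper is mounted at the origin on a cart in front of the work surface, level with it; the furniture and walls round the work are solid. World frame = base frame: x ahead of the robot, y to its left, z up, the work surface at z = 0. Lengths are in m, angles in rad, forces in N, time in s.
With the tool pointing down it reaches from about 0.35 to 0.9 m from the base axis. Payload 8.1 kg.
Tool frame: the origin (TCP) lies midway between the tips of the shut fingers; the grasp point (between the pads) lies 19 mm behind it; x points along the fingers, z is the direction in which the jaws open and shut, and the axes are right-handed (so a half turn about x gives the same grasp; the last joint's range is limited). The gripper opens to 85 mm and grips with 20 to 120 N. Pads are 22 mm wide; open, the fingers measure 114 mm over their backs; the gripper's body (76 mm by 85 mm) begins 54 mm behind the grasp point. The pads swing forward as they close: fully open they stand 13 mm farther back than shut.
Start: joints at [1.23, 0.434, 0.025, 1.573, -0.012, 1.134, -0.075], TCP at [0.147, -0.607, 0.231] pointing down, gripper open.
Joint ranges: [-2.62, 2.62], [-0.44, 2.09], [-1.27, 1.32], [0.08, 2.57], [-1.32, 4.46], [0.12, 2], [-2.74, 2.74]. Speed limits (rad/s): [2.22, 2.22, 3.01, 3.01, 3.14, 3.14, 3.14].

### API

Orientations are given as a unit quaternion [x, y, z, w].
In Python, from plant import r gives the robot as it stands.
- The arm moves only by the shell command python3 -m handwheel 'ROWS' [FORCE]. ROWS is a JSON object of lists of equal length, an entry for each row: "hand": the opening, from -1 (shut) to 1 (fully open); "dp": the shift along the tool's x, y, z in mm, a list of three; "dr": the turn, a rotation vector about the tool's x, y, z in degrees, a list of three. In form: {"hand": [hand, ...], "dp": [[dx, dy, dz], ...], "dr": [[rx, ry, rz], ...]}. A call has 1 to 8 rows; each row is the pose to reach, as a shift and turn from the pose commanded when the call began, along the tool's axes at that moment; what a row does not reach only later rows make up. A row lasts 1/12 s, in which the tool goes at most 41.7 mm and 7.16 degrees, less where a joint would pass 70% of its speed; a pose out of reach is approached as far as the arm can. A call with a gripper value outside its range is refused whole. The fingers move at their own pace and stop on an object; FORCE is the grip in N (left out, the last holds). Time passes only in rows, so rows that repeat a pose let the fingers close. It gives the time, the measured TCP pose, the force and the opening at its end, in the units of the state.
- r.state(): the state, without advancing time (a new reading comes with each control period).
- r.snapshot(name): name is "scene" or "top" or "wrist"; returns a dict with "img" (400x640x3 uint8, red, green, blue), "z_map" (400x640 float32, m along the optical axis (not along the pixel's ray), 0 where there is no reading), "vfov" (degrees; the focal length in pixels is half the picture's height over the tangent of half this angle, whatever the lens; pixels are square), "cx", "cy" (the principal point, pixels), "rvec" (rotation vector, rad) and "tvec" (3), from world to camera coordinates, as OpenCV has them; the wrist camera has in their place "tool_from_camera" (4x4, takes a point from camera to tool coordinates, whose origin is the TCP and whose axes are the tool frame's). Camera axes: x right, y down, z forward; pixel columns grow to the right and rows downward; lengths in m; the calibration is good to about 2 mm. A picture is of the moment at which its call begins: read the wrist's pose just before it.
- r.job_done(): hands the job in, once; it reports no verdict.
The state is a dict: "clock": time; "qpos": joint angles; "dq": joint speeds; "tau": joint torques, N m; "position": TCP position; "tool_rot": TCP orientation; "force": force on the tool from outside, world axes, zero at the start; "torque": the same for the moment, N m; "grip_width": finger opening in m.
Only numpy, scipy, OpenCV 4.12 (cv2) and the standard library are available. Lean on these libraries where they do the work, as an engineer would, in place of code of your own. Each camera call takes 0.05 s, during which the arm holds its last target. There are 200 camera calls.

## Working session

There is one attempt and no reset: what is moved stays moved. The work goes in short steps, Python scripts to look and compute and a shell command to move; the robot and the scene stay as the last step left them, time stands still between calls to the robot, and variables do not carry over. Pictures are saved under pics/ and viewed, about 8 in all and at most 12, crops included, and the job is handed in when it is done.

```bash
ls; mkdir -p pics; python3 - <<'E'
from plant import r
import cv2,numpy as np
print(r.state())
a=r.snapshot("top");b=r.snapshot("scene")
for n,s in(("top",a),("scene",b)):
    cv2.imwrite(f"pics/{n}0.png",s["img"][:,:,::-1]);np.savez(f"{n}0.npz",**s)
    print(n,s["vfov"],s["cx"],s["cy"],s["rvec"],s["tvec"])
E
```

```text
pics
{'clock': 0.0, 'qpos': array([ 1.23040156,  0.43520595,  0.02498363,  1.57410092, -0.0116201 ,
        1.13398948, -0.07507812]), 'dq': array([-0.00083489, -0.00181184, -0.000309  ,  0.00086137, -0.00231285,
        0.00075208,  0.00065589]), 'tau': array([-7.60442217e-04, -6.70471859e+01,  1.02420967e+00, -3.16211593e+01,
        1.55528815e-02,  1.25324269e-02,  1.14261015e-04]), 'position': array([ 0.14705159, -0.60693577,  0.23053518]), 'tool_rot': array([ 0.43748358,  0.55622361, -0.4368755 ,  0.55530461]), 'force': array([-0.85213152, -0.1643885 ,  0.41144716]), 'torque': array([-0.02188098, -0.05659109,  0.02414146]), 'grip_width': 0.08532257270073647}
top 46.80486819395502 332.1445619064128 199.63833318336643 [ 2.15888709 -2.1163784   0.16569637] [-0.02500569  0.53160749  1.24186841]
scene 52.19148464311606 323.67873294845526 202.87974880490114 [ 2.67421866  0.12711975 -0.03640832] [-0.52629182 -0.04668977  1.16601395]
```

View pics/top0.png

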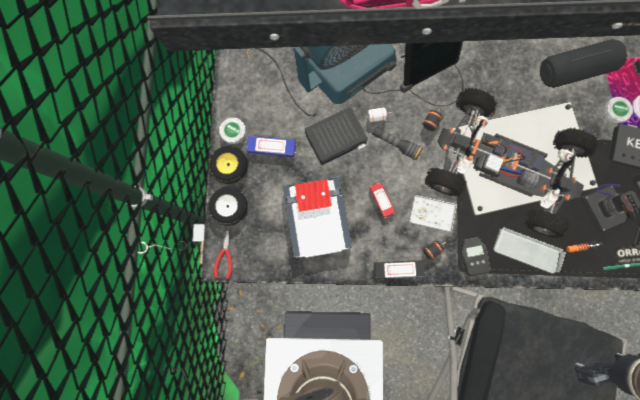

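View pics/scene0.png

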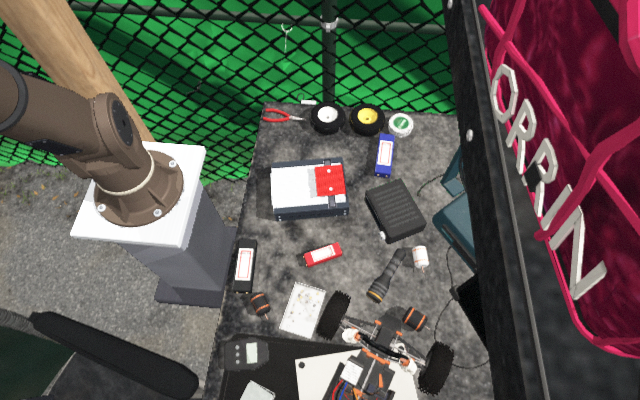

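The top view shows the case around (318,218) with the red plate at (313,195), and the red pack at (382,200). The black pack is at (400,270). The scene view shows the same layout: plate (330,180), pack (322,254).

```bash
cat > h.py <<'E'
import numpy as np,cv2
from scipy.spatial.transform import Rotation as R
def cam(s,pose=None):
    f=200/np.tan(np.radians(s["vfov"])/2)
    if "rvec" in s:
        Rm=R.from_rotvec(np.ravel(s["rvec"])).as_matrix(); return f,Rm.T,-Rm.T@np.ravel(s["tvec"])
    T=s["tool_from_camera"]; p,q=pose; Rt=R.from_quat(q).as_matrix()
    return f,Rt@T[:3,:3],Rt@T[:3,3]+p
def ray(s,uv,z,pose=None):
    f,Rc,o=cam(s,pose); uv=np.atleast_2d(uv)
    d=np.c_[(uv[:,0]-s["cx"])/f,(uv[:,1]-s["cy"])/f,np.ones(len(uv))]@Rc.T
    return o+d*((z-o[2])/d[:,2])[:,None]
def cloud(s,pose=None):
    f,Rc,o=cam(s,pose); v,u=np.mgrid[:400,:640]; z=s["z_map"]
    P=np.stack([(u-s["cx"])/f*z,(v-s["cy"])/f*z,z],-1)@Rc.T+o
    P[z<=0]=np.nan
    return P
def redmask(img):
    h=cv2.cvtColor(img,cv2.COLOR_RGB2HSV)
    return (((h[...,0]<8)|(h[...,0]>172))&(h[...,1]>150)&(h[...,2]>90)).astype(np.uint8)
E
python3 - <<'E'
from h import *
for n in("top","scene"):
    s=dict(np.load(n+"0.npz")); P=cloud(s); m=cv2.morphologyEx(redmask(s["img"]),cv2.MORPH_CLOSE,np.ones((5,5)))
    for c in cv2.findContours(m,cv2.RETR_EXTERNAL,cv2.CHAIN_APPROX_NONE)[0]:
        if cv2.contourArea(c)<150: continue
        mm=np.zeros_like(m);cv2.drawContours(mm,[c],-1,1,-1); q=P[mm>0]
        zz=np.nanmedian(q[:,2])
        if not(-.05<zz<.12): continue
        W=ray(s,c[:,0].astype(float),zz)[:,:2].astype(np.float32)
        print(n,c.mean(0)[0].round(),"z",np.nanpercentile(q[:,2],[10,50,90]).round(4),cv2.minAreaRect(W),cv2.boxPoints(cv2.minAreaRect(W)).round(3).tolist())
    # high surfaces: points 0.035..0.07 near case
    sel=(P[...,2]>.036)&(P[...,2]<.056)&(P[...,0]>.3)&(P[...,0]<.75)&(abs(P[...,1])<.3)
    k=cv2.connectedComponentsWithStats(sel.astype(np.uint8))
    for i in range(1,k[0]):
        if k[2][i,4]>400:
            q=P[k[1]==i]; print(n,"high",k[2][i],cv2.minAreaRect(q[:,:2].astype(np.float32)),np.median(q[:,2]))
E
```

```text
top [313. 195.] z [0.0628 0.066  0.0694] ((0.5407155156135559, 0.038717541843652725), (0.07340224832296371, 0.09008730947971344), 10.695480346679688) [[0.4959999918937683, 0.07599999755620956], [0.5130000114440918, -0.012000000104308128], [0.5849999785423279, 0.0010000000474974513], [0.5680000185966492, 0.09000000357627869]]
top high [305 123  63  40 853] ((0.7132675647735596, -0.022988542914390564), (0.11164277791976929, 0.15789861977100372), 21.758974075317383) 0.0538542571949987
top high [221 146  25  36 457] ((0.6305392384529114, 0.26641029119491577), (0.10169349610805511, 0.06632580608129501), 0.6978327631950378) 0.04131510018027029
top high [ 283  176   69   81 3340] ((0.48342984914779663, 0.026503369212150574), (0.20609238743782043, 0.16029150784015656), 11.107841491699219) 0.047623360612851884
top high [218 187  29  38 514] ((0.5107375383377075, 0.2625066637992859), (0.07466855645179749, 0.10426891595125198), 89.76959228515625) 0.04123907023058038
scene [323. 256.] z [0.0075 0.0205 0.0234] ((0.5418415665626526, -0.16068613529205322), (0.09399619698524475, 0.03749252110719681)
[... 157 characters left out ...]
5770000219345093, -0.12399999797344208]]
scene [330. 180.] z [0.0632 0.0656 0.068 ] ((0.5421992540359497, 0.035468533635139465), (0.07559753954410553, 0.09235280752182007), 11.313314437866211) [[0.4959999918937683, 0.0729999989271164], [0.5139999985694885, -0.017000000923871994], [0.5879999995231628, -0.0020000000949949026], [0.5699999928474426, 0.08799999952316284]]
scene high [ 270  156   79   60 3172] ((0.4833053946495056, 0.025755390524864197), (0.20555193722248077, 0.16386106610298157), 10.965924263000488) 0.04661523380162269
scene high [365 178  42  63 948] ((0.7131783366203308, -0.024517931044101715), (0.11053958535194397, 0.16038399934768677), 21.388330459594727) 0.054275514059226704
```

```bash
cat >> h.py <<'E'
def go(st,target,jaw):
    """target TCP xyz; jaw = world direction angle(deg) of tool z. prints dp(mm), dr(deg) in tool axes, nearest half-turn"""
    Rt=R.from_quat(st["tool_rot"]).as_matrix(); best=None
    for k in(0,180):
        a=np.radians(jaw+k); z=np.array([np.cos(a),np.sin(a),0]); x=np.array([0,0,-1.]); T=np.c_[x,np.cross(z,x),z]
        dr=np.degrees(R.from_matrix(Rt.T@T).as_rotvec())
        if best is None or np.linalg.norm(dr)<np.linalg.norm(best): best=dr
    print("dp",(Rt.T@(np.array(target)-st["position"])*1e3).round(1),"dr",best.round(1))
E
python3 - <<'E'
from h import *; from plant import r
st=r.state(); print(R.from_quat(st["tool_rot"]).as_matrix().round(2))
go(st,[.541,.037,.13],101)
E
```

```text
[[-0.    0.97  0.24]
 [ 0.    0.24 -0.97]
 [-1.   -0.   -0.  ]]
dp [ 101.3  534.5 -532.9] dr [ 2.6 -0.1  0. ]
```

```bash
python3 -m handwheel '{"hand":[-1,-1,-1,-1,-1,-1,-1,-1],"dp":[[0,25,-25],[0,53,-53],[0,80,-80],[0,107,-107],[0,134,-134],[0,160,-160],[0,187,-187],[0,214,-213]],"dr":[[0,0,0],[0,0,0],[0,0,0],[0,0,0],[0,0,0],[0,0,0],[0,0,0],[2.6,0,0]]}' 20
python3 -m handwheel '{"hand":[-1,-1,-1,-1,-1,-1,-1,-1],"dp":[[0,27,-28],[0,53,-56],[0,80,-84],[0,107,-112],[0,134,-139],[0,160,-167],[0,187,-195],[0,213,-223]],"dr":[[0,0,0],[0,0,0],[0,0,0],[0,0,0],[0,0,0],[0,0,0],[0,0,0],[0,0,0]]}'
python3 - <<'E'
from h import *; from plant import r
go(r.state(),[.541,.037,.13],101)
E
```

```text
clock: 0.77
position: [0.3053, -0.3481, 0.2312]
tool_rot: [0.449, 0.546, -0.45, 0.546]
force: [0.8, 0.4, 0.8]
grip_width: -0.0002
clock: 1.43
position: [0.472, -0.0887, 0.2312]
tool_rot: [0.45, 0.546, -0.45, 0.546]
force: [1.6, -1.3, 0.2]
grip_width: -0.0002
dp [ 101.2   91.7 -110.2] dr [0. 0. 0.]
```

```bash
python3 -m handwheel '{"hand":[-1,-1,-1,-1,-1,-1,-1],"dp":[[0,20,-23],[0,40,-46],[0,60,-69],[0,80,-92],[0,80,-92],[0,80,-92],[0,80,-92]],"dr":[[0,0,0],[0,0,0],[0,0,0],[0,0,0],[0,0,0],[0,0,0],[0,0,0]]}'
python3 - <<'E'
from h import *; from plant import r
st=r.state(); s=r.snapshot("wrist"); pose=(st["position"],st["tool_rot"])
go(st,[.541,.037,.13],101); print(st["force"])
cv2.imwrite("pics/w1.png",s["img"][:,:,::-1])
P=cloud(s,pose); m=cv2.morphologyEx(redmask(s["img"]),cv2.MORPH_CLOSE,np.ones((5,5)))
for c in cv2.findContours(m,cv2.RETR_EXTERNAL,cv2.CHAIN_APPROX_NONE)[0]:
    if cv2.contourArea(c)<800: continue
    mm=np.zeros_like(m);cv2.drawContours(mm,[c],-1,1,-1); q=P[mm>0]; zz=np.nanmedian(q[:,2])
    W=ray(s,c[:,0].astype(float),zz,pose)[:,:2].astype(np.float32)
    print(c.mean(0)[0].round(),zz,cv2.minAreaRect(W))
E
```

```text
clock: 2.02
position: [0.5319, 0.0146, 0.2308]
tool_rot: [0.449, 0.546, -0.45, 0.546]
force: [-0.2, -0.1, -0.4]
grip_width: -0.0001
dp [100.8  13.3 -20.3] dr [0.  0.  0.1]
[-0.15909201 -0.14366201 -0.39356114]
[454. 195.] 0.02184885857544161 ((0.5415722131729126, -0.15087366104125977), (0.09806429594755173, 0.037639070302248), 25.438087463378906)
[303. 172.] 0.06626487499109013 ((0.5406263470649719, 0.038636840879917145), (0.0734255313873291, 0.09127382934093475), 11.071793556213379)
```

View pics/w1.png

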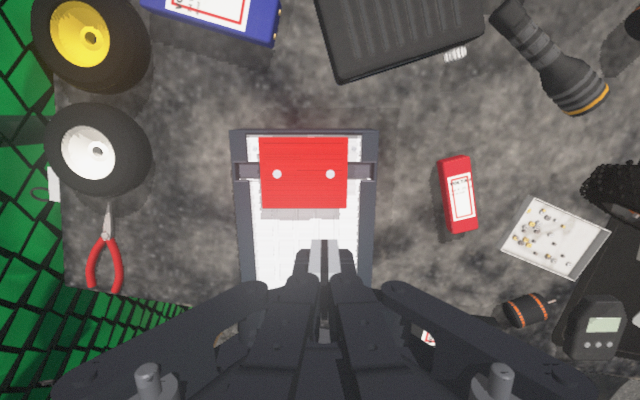

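The wrist view shows the plate at (303,172) with two screw heads at (277,174) and (330,174), and the pack at (458,194). The plate centre agrees with the other views.

```bash
python3 -m handwheel '{"hand":[-1,-1,-1,-1,-1,-1,-1,-1],"dp":[[25,13,-22],[50,13,-22],[80,13,-22],[110,13,-22],[135,13,-22],[150,13,-22],[155,13,-22],[155,13,-22]],"dr":[[0,0,0],[0,0,0],[0,0,0],[0,0,0],[0,0,0],[0,0,0],[0,0,0],[0,0,0]]}'
python3 -m handwheel '{"hand":[-1,-1,-1,-1,-1,-1],"dp":[[1,0,0],[2,0,0],[3,0,0],[4,0,0],[5,0,0],[5,0,0]],"dr":[[0,0,0],[0,0,0],[0,0,0],[0,0,0],[0,0,0],[0,0,0]]}'
```

```text
clock: 2.73
position: [0.5399, 0.0378, 0.0753]
tool_rot: [0.449, 0.546, -0.451, 0.545]
force: [-0.7, -0.2, -0.1]
grip_width: -0.0006
clock: 3.23
position: [0.541, 0.0392, 0.0715]
tool_rot: [0.45, 0.546, -0.45, 0.546]
force: [-0.0, 0.6, 0.7]
grip_width: 0.0003
```

```bash
for i in 1 ; do python3 -m handwheel '{"hand":[-1,-1,-1,-1,-1],"dp":[[1,0,0],[2,0,0],[3,0,0],[4,0,0],[4,0,0]],"dr":[[0,0,0],[0,0,0],[0,0,0],[0,0,0],[0,0,0]]}'; done
python3 -m handwheel '{"hand":[-1,-1,-1],"dp":[[1,0,0],[1,0,0],[1,0,0]],"dr":[[0,0,0],[0,0,0],[0,0,0]]}'
```

```text
clock: 3.65
position: [0.5408, 0.0392, 0.067]
tool_rot: [0.45, 0.546, -0.45, 0.546]
force: [-0.2, 0.5, 0.3]
grip_width: 0.0
clock: 3.9
position: [0.5409, 0.0393, 0.0662]
tool_rot: [0.45, 0.546, -0.45, 0.546]
force: [0.0, 0.3, 0.5]
grip_width: 0.0001
```

```bash
for i in 1 2; do python3 -m handwheel '{"hand":[-1,-1,-1],"dp":[[1,0,0],[1,0,0],[1,0,0]],"dr":[[0,0,0],[0,0,0],[0,0,0]]}'; done
```

```text
clock: 4.15
position: [0.5411, 0.0393, 0.0655]
tool_rot: [0.45, 0.546, -0.45, 0.546]
force: [-1.0, -0.2, 3.9]
grip_width: -0.0001
clock: 4.4
position: [0.5411, 0.0393, 0.0644]
tool_rot: [0.45, 0.546, -0.45, 0.546]
force: [-0.7, -0.7, 4.9]
grip_width: 0.0001
```

Touched the plate at about z=0.0655; the spring is now loading. Continuing down.

```bash
for i in 1 2; do python3 -m handwheel '{"hand":[-1,-1,-1],"dp":[[1,0,0],[1,0,0],[1,0,0]],"dr":[[0,0,0],[0,0,0],[0,0,0]]}'; done;  python3 -m handwheel '{"hand":[-1,-1,-1],"dp":[[0.7,0,0],[0.7,0,0],[0.7,0,0]],"dr":[[0,0,0],[0,0,0],[0,0,0]]}'
```

```text
clock: 4.65
position: [0.5411, 0.0393, 0.0635]
tool_rot: [0.45, 0.546, -0.45, 0.546]
force: [-1.6, -0.7, 5.6]
grip_width: -0.0002
clock: 4.9
position: [0.5411, 0.0393, 0.0625]
tool_rot: [0.45, 0.546, -0.45, 0.546]
force: [-1.9, 0.1, 6.8]
grip_width: 0.0003
clock: 5.15
position: [0.5411, 0.0393, 0.0619]
tool_rot: [0.45, 0.546, -0.45, 0.546]
force: [-1.3, -0.6, 7.9]
grip_width: 0.0002
```

```bash
python3 -m handwheel '{"hand":[-1,-1,-1],"dp":[[0.6,0,0],[0.6,0,0],[0.6,0,0]],"dr":[[0,0,0],[0,0,0],[0,0,0]]}';  python3 -m handwheel '{"hand":[-1,-1,-1,-1,-1,-1,-1],"dp":[[0,-1,0],[0,-2,0],[0,-4,0],[0,-6,0],[0,-8,0],[0,-10,0],[0,-10,0]],"dr":[[0,0,0],[0,0,0],[0,0,0],[0,0,0],[0,0,0],[0,0,0],[0,0,0]]}'
python3 - <<'E'
from h import *; from plant import r
s=r.snapshot("top");P=cloud(s); m=cv2.morphologyEx(redmask(s["img"]),cv2.MORPH_CLOSE,np.ones((5,5)))
cv2.imwrite("pics/t2.png",cv2.resize(s["img"][120:300,200:440,::-1],None,fx=3,fy=3))
E
```

```text
clock: 5.4
position: [0.5412, 0.0393, 0.0618]
tool_rot: [0.45, 0.545, -0.45, 0.546]
force: [-3.8, -1.1, 13.9]
grip_width: -0.0
clock: 5.98
position: [0.5327, 0.0378, 0.0619]
tool_rot: [0.451, 0.545, -0.449, 0.546]
force: [1.4, 1.2, 7.6]
grip_width: -0.0
```

View pics/t2.png

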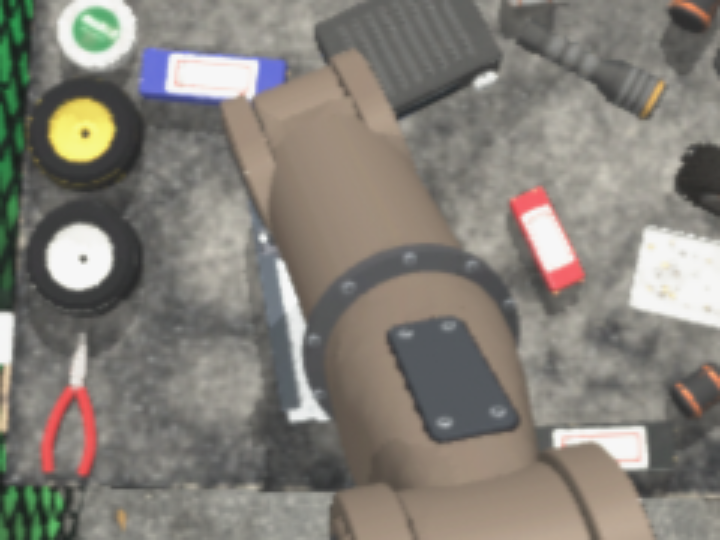

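The top view is blocked by the arm over the case; the pack still shows at (545,240) in the crop. I'll measure the plate in the other two cameras.

```bash
cat >> h.py <<'E'
def plate(r,n):
    st=r.state(); s=r.snapshot(n); pose=(st["position"],st["tool_rot"])
    P=cloud(s,pose); m=cv2.morphologyEx(redmask(s["img"]),cv2.MORPH_CLOSE,np.ones((5,5)))
    for c in cv2.findContours(m,cv2.RETR_EXTERNAL,cv2.CHAIN_APPROX_NONE)[0]:
        if cv2.contourArea(c)<150: continue
        mm=np.zeros_like(m);cv2.drawContours(mm,[c],-1,1,-1); q=P[mm>0]; zz=np.nanmedian(q[:,2])
        if not -.02<zz<.2: continue
        W=ray(s,c[:,0].astype(float),zz,pose)[:,:2].astype(np.float32)
        print(n,c.mean(0)[0].round(),round(float(zz),4),cv2.minAreaRect(W))
    return s,st
E
python3 - <<'E'
from h import *; from plant import r
plate(r,"scene");plate(r,"wrist")
E
```

```text
scene [323. 257.] 0.0205 ((0.5418530106544495, -0.16084381937980652), (0.09405957907438278, 0.03617284446954727), 26.053617477416992)
scene [327. 181.] 0.0615 ((0.5348238945007324, 0.032845981419086456), (0.07581978291273117, 0.08957917988300323), 11.409928321838379)
wrist [  9. 366.] 0.0082 ((0.360795795917511, 0.2674531042575836), (0.07582445442676544, 0.0168951116502285), 0.7628298401832581)
wrist [590. 259.] 0.0208 ((0.5420978665351868, -0.14751264452934265), (0.1036519706249237, 0.04558940604329109), 25.565584182739258)
wrist [326. 233.] 0.0622 ((0.5417691469192505, 0.03902245685458183), (0.05723673105239868, 0.09109006077051163), 11.083022117614746)
```

The cover is following (about 8 mm). Pulling on, with slightly more press.

```bash
python3 -m handwheel '{"hand":[-1,-1,-1,-1,-1,-1,-1,-1],"dp":[[0.3,-5,0],[0.3,-10,0],[0.3,-15,0],[0.3,-20,0],[0.3,-25,0],[0.3,-30,0],[0.3,-35,0],[0.3,-40,0]],"dr":[[0,0,0],[0,0,0],[0,0,0],[0,0,0],[0,0,0],[0,0,0],[0,0,0],[0,0,0]]}'
python3 - <<'E'
from h import *; from plant import r
plate(r,"scene")
E
```

```text
clock: 6.8
position: [0.4942, 0.0303, 0.0619]
tool_rot: [0.451, 0.545, -0.448, 0.547]
force: [3.1, 1.1, 8.2]
grip_width: -0.0001
scene [323. 257.] 0.0206 ((0.541898787021637, -0.16091379523277283), (0.09403731673955917, 0.037044934928417206), 25.681446075439453)
scene [312. 183.] 0.0617 ((0.496473103761673, 0.02550831437110901), (0.07581990957260132, 0.08978259563446045), 10.917794227600098)
```

```bash
python3 -m handwheel '{"hand":[-1,-1,-1,-1,-1,-1,-1,-1],"dp":[[0,-5,0],[0,-10,0],[0,-16,0],[0,-22,0],[0,-28,0],[0,-34,0],[0,-40,0],[0,-46,0]],"dr":[[0,0,0],[0,0,0],[0,0,0],[0,0,0],[0,0,0],[0,0,0],[0,0,0],[0,0,0]]}'
python3 -m handwheel '{"hand":[-1,-1,-1,-1,-1,-1],"dp":[[0.2,-3,0],[0.2,-6,0],[0.2,-9,0],[0.2,-12,0],[0.2,-14,0],[0.2,-14,0]],"dr":[[0,0,0],[0,0,0],[0,0,0],[0,0,0],[0,0,0],[0,0,0]]}'
python3 - <<'E'
from h import *; from plant import r
plate(r,"scene")
E
```

```text
clock: 7.52
position: [0.4492, 0.0215, 0.0618]
tool_rot: [0.451, 0.545, -0.448, 0.547]
force: [3.7, -0.1, 10.3]
grip_width: -0.0002
clock: 8.02
position: [0.4357, 0.0189, 0.0618]
tool_rot: [0.451, 0.544, -0.448, 0.547]
force: [3.0, 0.3, 12.8]
grip_width: -0.0
scene [323. 256.] 0.0206 ((0.5418976545333862, -0.1609039306640625), (0.09404006600379944, 0.03704599291086197), 25.681467056274414)
scene [290. 185.] 0.0613 ((0.4364255964756012, 0.013937950134277344), (0.07263169437646866, 0.08957259356975555), 10.853663444519043)
```

```bash
python3 -m handwheel '{"hand":[-1,-1,-1,-1,-1],"dp":[[0,-2,0],[0,-4,0],[0,-6,0],[0,-7,0],[0,-7,0]],"dr":[[0,0,0],[0,0,0],[0,0,0],[0,0,0],[0,0,0]]}'
python3 -m handwheel '{"hand":[-1,-1,-1,-1],"dp":[[0,-1,0],[0,-2,0],[0,-3,0],[0,-3,0]],"dr":[[0,0,0],[0,0,0],[0,0,0],[0,0,0]]}'
python3 - <<'E'
from h import *; from plant import r
plate(r,"scene")
E
```

```text
clock: 8.48
position: [0.4291, 0.0176, 0.0618]
tool_rot: [0.451, 0.544, -0.448, 0.547]
force: [2.6, 0.3, 13.2]
grip_width: -0.0001
clock: 8.82
position: [0.4262, 0.0171, 0.0618]
tool_rot: [0.451, 0.544, -0.448, 0.547]
force: [2.4, 0.7, 12.6]
grip_width: -0.0
scene [323. 256.] 0.0207 ((0.5419020652770996, -0.16094207763671875), (0.0940297469496727, 0.03704193979501724), 25.68145751953125)
scene [286. 185.] 0.0614 ((0.4274214208126068, 0.01246519386768341), (0.07228182256221771, 0.08905402570962906), 8.690064430236816)
```

```bash
python3 -m handwheel '{"hand":[-1,-1,-1,-1],"dp":[[0,-1,0],[0,-2,0],[0,-2,0],[0,-2,0]],"dr":[[0,0,0],[0,0,0],[0,0,0],[0,0,0]]}'
python3 -m handwheel '{"hand":[-1,-1,-1,-1,-1,-1],"dp":[[-5,0,0],[-20,0,0],[-45,0,0],[-75,0,0],[-100,0,0],[-100,0,0]],"dr":[[0,0,0],[0,0,0],[0,0,0],[0,0,0],[0,0,0],[0,0,0]]}'
python3 - <<'E'
from h import *; from plant import r
plate(r,"scene"); s,st=plate(r,"wrist")
go(st,[.542,-.155,.16],25.5+90)
E
```

```text
clock: 9.2
position: [0.4248, 0.0168, 0.0618]
tool_rot: [0.452, 0.544, -0.448, 0.547]
force: [5.2, 0.6, 11.1]
grip_width: -0.0001
clock: 9.7
position: [0.4233, 0.0164, 0.1644]
tool_rot: [0.451, 0.544, -0.448, 0.547]
force: [0.6, -0.0, 0.6]
grip_width: 0.0002
scene [323. 256.] 0.0204 ((0.5415005087852478, -0.16078227758407593), (0.09474910795688629, 0.0374988429248333), 24.903627395629883)
scene [286. 184.] 0.0629 ((0.42525357007980347, 0.012955013662576675), (0.07316963374614716, 0.09208405017852783), 11.558926582336426)
wrist [ 59. 204.] 0.0094 ((0.35394418239593506, 0.2840106785297394), (0.05004947632551193, 0.08278169482946396), 86.03173065185547)
wrist [324. 198.] 0.0638 ((0.42549318075180054, 0.016452889889478683), (0.07385477423667908, 0.09143729507923126), 11.036426544189453)
wrist [524. 101.] 0.0214 ((0.5385839939117432, -0.14962396025657654), (0.0945109948515892, 0.042767446488142014), 25.45818328857422)
dp [  3.   84.6 190.7] dr [-14.5   0.1  -0.2]
```

```bash
python3 -m handwheel '{"hand":[0.5,0.5,0.5,0.5,0.5,0.5,0.5,0.5],"dp":[[0,14,32],[0,28,64],[0,42,96],[0,56,128],[0,70,160],[0,85,191],[0,85,191],[0,85,191]],"dr":[[0,0,0],[-5,0,0],[-10,0,0],[-14.5,0,0],[-14.5,0,0],[-14.5,0,0],[-14.5,0,0],[-14.5,0,0]]}'
python3 -m handwheel '{"hand":[0.5,0.5],"dp":[[0,0,0],[0,0,0]],"dr":[[0,0,0],[0,0,0]]}'
python3 - <<'E'
from h import *; from plant import r
s,st=plate(r,"wrist")
pose=(st["position"],st["tool_rot"]);P=cloud(s,pose)
sel=(P[...,2]>.017)&(P[...,2]<.03)&(abs(P[...,0]-.542)<.08)&(abs(P[...,1]+.155)<.06)
k=cv2.connectedComponentsWithStats(sel.astype(np.uint8))
for i in range(1,k[0]):
    if k[2][i,4]>200: q=P[k[1]==i]; print("top",k[2][i],cv2.minAreaRect(q[:,:2].astype(np.float32)),np.median(q[:,2]))
cv2.imwrite("pics/w3.png",s["img"][:,:,::-1])
E
```

```text
clock: 10.47
position: [0.5406, -0.157, 0.1582]
tool_rot: [0.378, 0.598, -0.379, 0.596]
force: [-0.1, 0.4, 0.3]
grip_width: 0.0638
clock: 10.63
position: [0.5401, -0.1539, 0.1595]
tool_rot: [0.377, 0.599, -0.377, 0.598]
force: [0.9, 0.3, 0.2]
grip_width: 0.0641
wrist [ 91. 235.] 0.0639 ((0.4255315065383911, 0.015753693878650665), (0.07484985888004303, 0.09151072800159454), 10.988771438598633)
wrist [328. 189.] 0.0222 ((0.5416879653930664, -0.15462836623191833), (0.0943022146821022, 0.03216343745589256), 25.477989196777344)
top [ 308  143   36   95 3260] ((0.5402436852455139, -0.154718279838562), (0.09506478905677795, 0.03403881937265396), 25.53430938720703) 0.022560139111061944
```

View pics/w3.png

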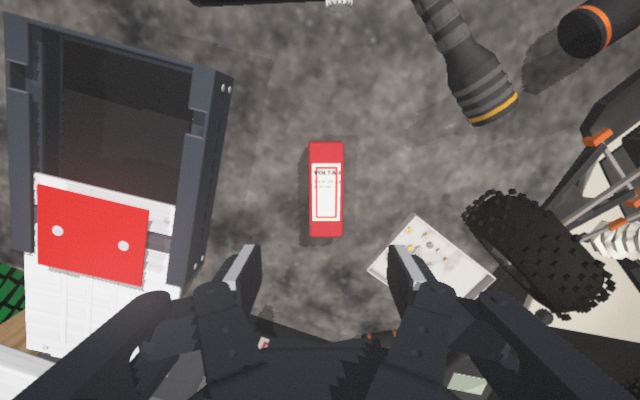

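The pack is centred at (326,189) between the open fingers. The cover is open, its plate at (91,235), and the bay is clear.

```bash
python3 -m handwheel '{"hand":[0.3,0.3,0.3,0.3,0.3,0.3,0.3,0.3],"dp":[[25,1,1],[55,1,1],[85,1,1],[110,1,1],[130,1,1],[143,1,1],[150,1,1],[154,1,1]],"dr":[[0,0,0],[0,0,0],[0,0,0],[0,0,0],[0,0,0],[0,0,0],[0,0,0],[0,0,0]]}' 40
python3 -m handwheel '{"hand":[0.3,0.3,-1,-1,-1,-1,-1,-1],"dp":[[0,0,0],[0,0,0],[0,0,0],[0,0,0],[0,0,0],[0,0,0],[0,0,0],[0,0,0]],"dr":[[0,0,0],[0,0,0],[0,0,0],[0,0,0],[0,0,0],[0,0,0],[0,0,0],[0,0,0]]}' 40
```

```text
clock: 11.35
position: [0.5418, -0.1549, 0.0058]
tool_rot: [0.377, 0.599, -0.377, 0.598]
force: [-0.1, 0.4, 1.6]
grip_width: 0.0556
clock: 12.02
position: [0.5432, -0.1558, 0.0077]
tool_rot: [0.377, 0.598, -0.377, 0.599]
force: [-2.0, 1.3, 6.9]
grip_width: 0.0331
```

```bash
python3 -m handwheel '{"hand":[-1,-1,-1,-1,-1,-1,-1,-1],"dp":[[-4,0,0],[-10,0,0],[-20,0,0],[-40,0,0],[-65,0,0],[-90,0,0],[-115,0,0],[-120,0,0]],"dr":[[0,0,0],[0,0,0],[0,0,0],[0,0,0],[0,0,0],[0,0,0],[0,0,0],[0,0,0]]}'
python3 -m handwheel '{"hand":[-1,-1],"dp":[[0,0,0],[0,0,0]],"dr":[[0,0,0],[0,0,0]]}'
python3 - <<'E'
from h import *; from plant import r
s,st=plate(r,"wrist")
pose=(st["position"],st["tool_rot"]);P=cloud(s,pose)
# case rim: back wall / lips 51.5 high; floor 6
sel=(P[...,2]>.043)&(P[...,2]<.057)&(abs(P[...,0]-.49)<.16)&(abs(P[...,1]-.03)<.12)
k=cv2.connectedComponentsWithStats(sel.astype(np.uint8))
for i in range(1,k[0]):
    if k[2][i,4]>200: q=P[k[1]==i]; print("rim",k[2][i],cv2.minAreaRect(q[:,:2].astype(np.float32)),np.median(q[:,2]))
go(st,[.5205,.0335,.13],101)
cv2.imwrite("pics/w4.png",s["img"][:,:,::-1])
E
```

```text
clock: 12.68
position: [0.5447, -0.156, 0.1315]
tool_rot: [0.378, 0.596, -0.376, 0.6]
force: [0.9, 0.7, -1.8]
grip_width: 0.0327
clock: 12.85
position: [0.5422, -0.1559, 0.1266]
tool_rot: [0.377, 0.598, -0.377, 0.598]
force: [-0.3, 0.4, -1.8]
grip_width: 0.0329
wrist [318. 320.] 0.1412 ((0.5204460024833679, -0.16637912392616272), (0.035550281405448914, 0.032631903886795044), 23.847442626953125)
wrist [ 57. 254.] 0.0639 ((0.4259675145149231, 0.013726707547903061), (0.0753483772277832, 0.08774705231189728), 10.935169219970703)
wrist [325. 207.] 0.1409 ((0.5691186785697937, -0.1428956687450409), (0.03870685398578644, 0.03267206624150276), 25.31304931640625)
rim [    0    12   199   339 16748] ((0.4583930969238281, 0.01081521064043045), (0.26391690969467163, 0.1402471661567688), 9.435166358947754) 0.04744540740269501
dp [  -3.5   62.  -180.3] dr [14.5  0.  -0. ]
```

View pics/w4.png

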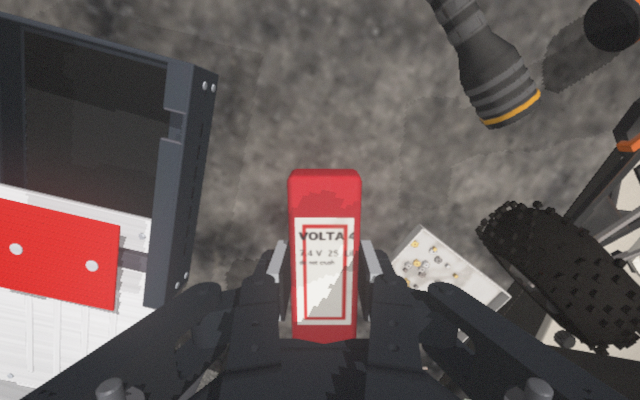

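The pack is held level and straight (top (325,255), underside about 8.5 mm below the TCP). The open bay is visible at the left. Moving above the bay.

```bash
python3 -m handwheel '{"hand":[-1,-1,-1,-1,-1,-1,-1,-1],"dp":[[-3,10,-28],[-3,20,-58],[-3,30,-88],[-3,40,-118],[-3,50,-148],[-3,60,-170],[-3,62,-180],[-3,62,-180]],"dr":[[0,0,0],[5,0,0],[10,0,0],[14.5,0,0],[14.5,0,0],[14.5,0,0],[14.5,0,0],[14.5,0,0]]}'
python3 -m handwheel '{"hand":[-1,-1],"dp":[[0,0,0],[0,0,0]],"dr":[[0,0,0],[0,0,0]]}'
python3 - <<'E'
from h import *; from plant import r
s,st=plate(r,"wrist")
pose=(st["position"],st["tool_rot"]);P=cloud(s,pose)
c,sn=np.cos(np.radians(11)),np.sin(np.radians(11))
X=(P[...,0]-.4835)*c+(P[...,1]-.026)*sn; Y=-(P[...,0]-.4835)*sn+(P[...,1]-.026)*c
b=(P[...,2]>.047)&(P[...,2]<.056)&(X>.05)&(X<.13)&(abs(Y)<.1)
lip=b&(X<.09); bw=b&(abs(Y)<.05)
print("backwall X",np.percentile(X[bw],[2,50,98]) if bw.sum()>5 else bw.sum())
for sg in(1,-1):
    q=Y[lip&(Y*sg>0)]; print("lip",sg,len(q),np.percentile(q,[2,98]) if len(q)>5 else 0)
t=(P[...,2]>.13)&(P[...,2]<.155)&(redmask(s["img"])>0)
print("pack x",np.nanpercentile(X[t],[1,99]),np.nanpercentile(Y[t],[1,99]))
p=st["position"]-[.4835,.026,0];print("tcp in case",p[0]*c+p[1]*sn,-p[0]*sn+p[1]*c,st["position"],st["force"])
go(st,[.5205,.0335,.02],101)
cv2.imwrite("pics/w5.png",s["img"][:,:,::-1])
E
```

```text
clock: 13.57
position: [0.5195, 0.0365, 0.1284]
tool_rot: [0.448, 0.548, -0.449, 0.546]
force: [0.3, 0.3, -1.3]
grip_width: 0.0329
clock: 13.73
position: [0.5206, 0.0315, 0.1288]
tool_rot: [0.45, 0.545, -0.451, 0.545]
force: [0.5, -0.6, -2.2]
grip_width: 0.0332
wrist [292. 326.] 0.1427 ((0.4845393896102905, 0.04257151484489441), (0.025466151535511017, 0.015959249809384346), 43.71455764770508)
wrist [355. 324.] 0.0645 ((0.4351348280906677, -0.014699921011924744), (0.028039636090397835, 0.04479161277413368), 73.4474105834961)
wrist [ 52. 305.] 0.0095 ((0.3548746407032013, 0.28393304347991943), (0.0503203347325325, 0.0856151208281517), 85.25894927978516)
wrist [327. 203.] 0.143 ((0.5512489676475525, 0.03772402182221413), (0.03613634780049324, 0.032720789313316345), 10.197892189025879)
backwall X [0.09912467 0.10064163 0.10267007]
lip 1 895 [0.06404607 0.0814478 ]
lip -1 896 [-0.077488   -0.05994774]
pack x [-0.00144918  0.08373452] [-0.01766666  0.01465917]
tcp in case 0.037516514329624 -0.001684661715317502 [0.52064868 0.03150478 0.12877427] [ 0.45591884 -0.6316975  -2.20514291]
dp [108.8   0.4  -2.1] dr [-0.1  0.   0.1]
```

View pics/w5.png

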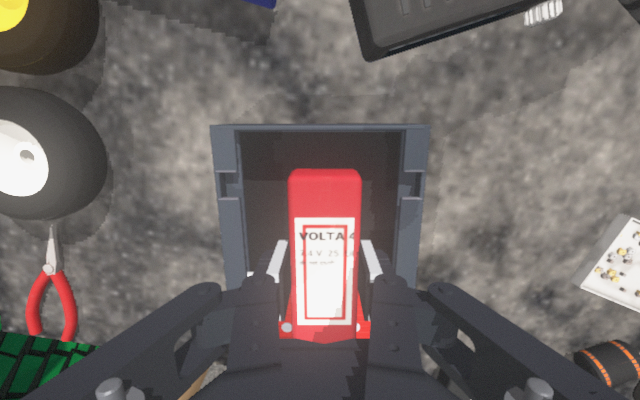

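The view shows the pack at (325,250), inside the case opening (lips at x≈230 and 415, back wall at row 130). It needs about 3 mm back and 3.5 mm left before lowering.

```bash
python3 -m handwheel '{"hand":[-1,-1,-1,-1,-1,-1,-1,-1],"dp":[[10,3,-3.5],[30,3,-3.5],[50,3,-3.5],[70,3,-3.5],[88,3,-3.5],[100,3,-3.5],[106,3,-3.5],[109,3,-3.5]],"dr":[[0,0,0],[0,0,0],[0,0,0],[0,0,0],[0,0,0],[0,0,0],[0,0,0],[0,0,0]]}'
python3 -m handwheel '{"hand":[-1,-1,-1,-1],"dp":[[0,0,0],[1,0,0],[2,0,0],[2,0,0]],"dr":[[0,0,0],[0,0,0],[0,0,0],[0,0,0]]}'
python3 -m handwheel '{"hand":[-1,-1,-1],"dp":[[1,0,0],[2,0,0],[2,0,0]],"dr":[[0,0,0],[0,0,0],[0,0,0]]}'
```

```text
clock: 14.45
position: [0.5226, 0.0367, 0.0191]
tool_rot: [0.449, 0.546, -0.45, 0.545]
force: [-0.1, 1.3, -1.1]
grip_width: 0.0335
clock: 14.78
position: [0.5236, 0.0374, 0.019]
tool_rot: [0.45, 0.545, -0.449, 0.546]
force: [-0.0, -0.5, -2.5]
grip_width: 0.0333
clock: 15.03
position: [0.5232, 0.0374, 0.0165]
tool_rot: [0.45, 0.546, -0.45, 0.546]
force: [-0.5, -0.5, -1.9]
grip_width: 0.0328
```

```bash
for i in 1 2; do python3 -m handwheel '{"hand":[-1,-1,-1],"dp":[[1,0,0],[1,0,0],[1,0,0]],"dr":[[0,0,0],[0,0,0],[0,0,0]]}';done
```

```text
clock: 15.28
position: [0.5232, 0.0374, 0.0155]
tool_rot: [0.45, 0.546, -0.45, 0.546]
force: [0.4, 1.0, -2.6]
grip_width: 0.0332
clock: 15.53
position: [0.5232, 0.0374, 0.0144]
tool_rot: [0.45, 0.546, -0.45, 0.546]
force: [-0.1, 0.2, -1.9]
grip_width: 0.0329
```

```bash
for i in 1 2; do python3 -m handwheel '{"hand":[-1,-1,-1],"dp":[[0.7,0,0],[0.7,0,0],[0.7,0,0]],"dr":[[0,0,0],[0,0,0],[0,0,0]]}';done
```

```text
clock: 15.78
position: [0.5231, 0.0374, 0.0138]
tool_rot: [0.45, 0.546, -0.45, 0.546]
force: [0.2, -0.4, -1.1]
grip_width: 0.0332
clock: 16.03
position: [0.5232, 0.0373, 0.0136]
tool_rot: [0.45, 0.546, -0.45, 0.546]
force: [-2.7, -0.2, 6.9]
grip_width: 0.0328
```

On the floor (6.9 N up). Letting go gently and rising.

```bash
python3 -m handwheel '{"hand":[0,0.1,0.2,0.2,0.2],"dp":[[-0.5,0,0],[-0.5,0,0],[-0.5,0,0],[-0.5,0,0],[-0.5,0,0]],"dr":[[0,0,0],[0,0,0],[0,0,0],[0,0,0],[0,0,0]]}' 20
python3 -m handwheel '{"hand":[0.2,0.2,0.2,0.2,0.2,0.2,0.2,0.2],"dp":[[-5,0,0],[-15,0,0],[-30,0,0],[-50,0,0],[-75,0,0],[-100,0,0],[-125,0,0],[-125,0,0]],"dr":[[0,0,0],[0,0,0],[0,0,0],[0,0,0],[0,0,0],[0,0,0],[0,0,0],[0,0,0]]}'
python3 -m handwheel '{"hand":[-1,-1],"dp":[[0,0,0],[0,0,0]],"dr":[[0,0,0],[0,0,0]]}'
python3 - <<'E'
from h import *; from plant import r
s,st=plate(r,"wrist");plate(r,"scene")
go(st,[.4245,.0166,.1],101)
cv2.imwrite("pics/w6.png",s["img"][:,:,::-1])
E
```

```text
clock: 16.45
position: [0.5232, 0.0374, 0.0135]
tool_rot: [0.45, 0.546, -0.45, 0.546]
force: [-0.1, 0.6, -0.7]
grip_width: 0.0516
clock: 17.12
position: [0.5259, 0.0381, 0.1441]
tool_rot: [0.452, 0.544, -0.448, 0.548]
force: [1.0, -0.1, 0.2]
grip_width: 0.051
clock: 17.28
position: [0.5229, 0.0373, 0.1389]
tool_rot: [0.45, 0.546, -0.45, 0.546]
force: [-0.8, 0.3, -0.2]
grip_width: 0.0276
wrist [322. 316.] 0.0639 ((0.4321982264518738, 0.01977565512061119), (0.0592893585562706, 0.07059900462627411), 11.066837310791016)
wrist [ 65. 302.] 0.0095 ((0.354667991399765, 0.28431394696235657), (0.05105588212609291, 0.08536174148321152), 85.45143127441406)
wrist [324. 167.] 0.0282 ((0.5502969026565552, 0.04294796288013458), (0.035619091242551804, 0.032715074717998505), 10.05276107788086)
scene [323. 190.] 0.0251 ((0.5227752327919006, 0.030636310577392578), (0.09579209983348846, 0.0429132916033268), 12.63867473602295)
scene [286. 184.] 0.0629 ((0.42521166801452637, 0.01300736516714096), (0.07312130928039551, 0.09212514758110046), 11.185869216918945)
dp [  38.8 -100.6    1.5] dr [ 0.  0. -0.]
```

View pics/w6.png

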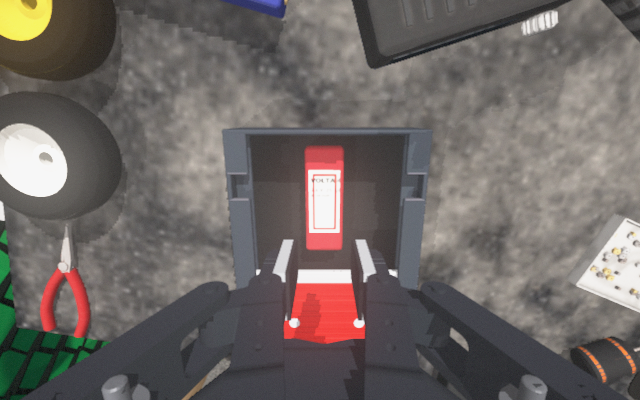

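The pack lies flat in the bay at (324,198), clear of the walls and cover. Next, back to the plate to press and push shut.

```bash
python3 -m handwheel '{"hand":[-1,-1,-1,-1,-1,-1,-1,-1],"dp":[[0,-20,0],[0,-45,0],[0,-70,1],[10,-92,2],[30,-100,2],[50,-100,2],[63,-100,2],[67,-100,2]],"dr":[[0,0,0],[0,0,0],[0,0,0],[0,0,0],[0,0,0],[0,0,0],[0,0,0],[0,0,0]]}'
python3 -m handwheel '{"hand":[-1,-1,-1,-1,-1],"dp":[[1,0,0],[2,0,0],[3,0,0],[4,0,0],[4,0,0]],"dr":[[0,0,0],[0,0,0],[0,0,0],[0,0,0],[0,0,0]]}'
```

```text
clock: 18.05
position: [0.4235, 0.016, 0.0694]
tool_rot: [0.449, 0.547, -0.451, 0.545]
force: [-0.0, -0.4, -0.8]
grip_width: 0.0001
clock: 18.47
position: [0.4257, 0.0163, 0.0679]
tool_rot: [0.45, 0.545, -0.45, 0.546]
force: [0.6, 0.6, 0.4]
grip_width: -0.0001
```

```bash
python3 -m handwheel '{"hand":[-1,-1,-1,-1,-1],"dp":[[1,0,0],[2,0,0],[3,0,0],[4,0,0],[4,0,0]],"dr":[[0,0,0],[0,0,0],[0,0,0],[0,0,0],[0,0,0]]}'
for i in 1 2; do python3 -m handwheel '{"hand":[-1,-1,-1],"dp":[[0.7,0,0],[0.7,0,0],[0.7,0,0]],"dr":[[0,0,0],[0,0,0],[0,0,0]]}';done
```

```text
clock: 18.88
position: [0.4253, 0.0163, 0.0634]
tool_rot: [0.45, 0.546, -0.45, 0.546]
force: [0.1, -0.0, -0.3]
grip_width: 0.0001
clock: 19.13
position: [0.4254, 0.0163, 0.0631]
tool_rot: [0.45, 0.546, -0.45, 0.546]
force: [-1.5, 0.2, 5.3]
grip_width: -0.0002
clock: 19.38
position: [0.4254, 0.0163, 0.0625]
tool_rot: [0.45, 0.546, -0.45, 0.546]
force: [-2.6, -0.4, 6.1]
grip_width: 0.0003
```

```bash
python3 -m handwheel '{"hand":[-1,-1,-1,-1],"dp":[[0.7,0,0],[1.1,0,0],[1.1,0,0],[1.1,0,0]],"dr":[[0,0,0],[0,0,0],[0,0,0],[0,0,0]]}'
python3 -m handwheel '{"hand":[-1,-1,-1,-1,-1,-1,-1],"dp":[[0,1,0],[0,3,0],[0,6,0],[0,10,0],[0,15,0],[0,20,0],[0,20,0]],"dr":[[0,0,0],[0,0,0],[0,0,0],[0,0,0],[0,0,0],[0,0,0],[0,0,0]]}'
python3 - <<'E'
from h import *; from plant import r
plate(r,"scene")
E
```

```text
clock: 19.72
position: [0.4255, 0.0163, 0.0618]
tool_rot: [0.45, 0.546, -0.45, 0.546]
force: [-4.1, -0.3, 14.9]
grip_width: 0.0002
clock: 20.3
position: [0.4461, 0.0203, 0.0618]
tool_rot: [0.45, 0.545, -0.449, 0.546]
force: [-0.9, -1.4, 11.7]
grip_width: -0.0004
scene [306. 187.] 0.0607 ((0.48754483461380005, 0.02470412477850914), (0.15796470642089844, 0.08994454890489578), 12.025422096252441)
```

```bash
python3 -m handwheel '{"hand":[-1,-1,-1,-1,-1,-1,-1,-1],"dp":[[0,5,0],[0,10,0],[0,15,0],[0,20,0],[0,25,0],[0,30,0],[0,35,0],[0,40,0]],"dr":[[0,0,0],[0,0,0],[0,0,0],[0,0,0],[0,0,0],[0,0,0],[0,0,0],[0,0,0]]}'
python3 -m handwheel '{"hand":[-1,-1,-1,-1,-1,-1,-1,-1],"dp":[[0,5,0],[0,10,0],[0,15,0],[0,20,0],[0,25,0],[0,30,0],[0,35,0],[0,40,0]],"dr":[[0,0,0],[0,0,0],[0,0,0],[0,0,0],[0,0,0],[0,0,0],[0,0,0],[0,0,0]]}'
python3 -m handwheel '{"hand":[-1,-1],"dp":[[0,0,0],[0,0,0]],"dr":[[0,0,0],[0,0,0]]}'
python3 - <<'E'
from h import *; from plant import r
plate(r,"scene")
E
```

```text
clock: 21.02
position: [0.4843, 0.0277, 0.0618]
tool_rot: [0.45, 0.546, -0.45, 0.546]
force: [-5.0, -1.0, 14.5]
grip_width: 0.0001
clock: 21.68
position: [0.5237, 0.0354, 0.0619]
tool_rot: [0.45, 0.546, -0.45, 0.546]
force: [-4.1, -0.5, 12.8]
grip_width: -0.0
clock: 21.85
position: [0.5247, 0.0357, 0.0619]
tool_rot: [0.45, 0.545, -0.449, 0.546]
force: [0.9, 0.2, 7.5]
grip_width: -0.0
scene [324. 182.] 0.0615 ((0.5273398756980896, 0.03204011917114258), (0.07809887081384659, 0.09096790850162506), 10.901586532592773)
```

```bash
python3 -m handwheel '{"hand":[-1,-1,-1,-1,-1,-1],"dp":[[0.3,2,0],[0.3,4,0],[0.3,6,0],[0.3,8,0],[0.3,10,0],[0.3,12,0]],"dr":[[0,0,0],[0,0,0],[0,0,0],[0,0,0],[0,0,0],[0,0,0]]}'
python3 -m handwheel '{"hand":[-1,-1,-1,-1,-1],"dp":[[0,1,0],[0,2,0],[0,3,0],[0,3,0],[0,3,0]],"dr":[[0,0,0],[0,0,0],[0,0,0],[0,0,0],[0,0,0]]}'
python3 - <<'E'
from h import *; from plant import r
plate(r,"scene")
E
```

```text
clock: 22.4
position: [0.5354, 0.0376, 0.0618]
tool_rot: [0.45, 0.545, -0.45, 0.546]
force: [-4.9, -1.0, 15.8]
grip_width: -0.0
clock: 22.82
position: [0.5385, 0.0383, 0.0618]
tool_rot: [0.45, 0.545, -0.45, 0.546]
force: [-3.7, -0.9, 14.4]
grip_width: 0.0003
scene [329. 181.] 0.0615 ((0.5398927330970764, 0.03425045311450958), (0.07543697953224182, 0.08818002045154572), 10.915971755981445)
```

```bash
for i in 1 2; do python3 -m handwheel '{"hand":[-1,-1,-1,-1],"dp":[[0,0.7,0],[0,1.5,0],[0,1.5,0],[0,1.5,0]],"dr":[[0,0,0],[0,0,0],[0,0,0],[0,0,0]]}'; done
```

```text
clock: 23.2
position: [0.5399, 0.0386, 0.0618]
tool_rot: [0.45, 0.545, -0.45, 0.546]
force: [-3.9, -1.2, 14.3]
grip_width: 0.0
clock: 23.53
position: [0.5413, 0.0389, 0.0618]
tool_rot: [0.45, 0.545, -0.45, 0.546]
force: [-4.4, -0.6, 14.4]
grip_width: -0.0003
```

```bash
for i in 1 2; do python3 -m handwheel '{"hand":[-1,-1,-1,-1],"dp":[[0,0.7,0],[0,1.5,0],[0,1.5,0],[0,1.5,0]],"dr":[[0,0,0],[0,0,0],[0,0,0],[0,0,0]]}'; done
python3 - <<'E'
from h import *; from plant import r
plate(r,"scene")
E
```

```text
clock: 23.87
position: [0.5427, 0.0391, 0.0618]
tool_rot: [0.45, 0.545, -0.45, 0.546]
force: [-5.8, -1.7, 15.2]
grip_width: -0.0004
clock: 24.2
position: [0.5429, 0.0391, 0.0617]
tool_rot: [0.449, 0.546, -0.45, 0.545]
force: [-8.8, -1.2, 20.5]
grip_width: -0.0005
scene [331. 181.] 0.0616 ((0.5436908006668091, 0.03456386923789978), (0.07428951561450958, 0.0879303365945816), 10.840030670166016)
```

Stalled at the back wall. Lift off straight.

```bash
python3 -m handwheel '{"hand":[-1,-1,-1,-1,-1,-1,-1,-1],"dp":[[-1,-1.5,0],[-3,-1.5,0],[-6,-1.5,0],[-15,-1.5,0],[-40,-1.5,0],[-70,-1.5,0],[-100,-1.5,0],[-130,-1.5,0]],"dr":[[0,0,0],[0,0,0],[0,0,0],[0,0,0],[0,0,0],[0,0,0],[0,0,0],[0,0,0]]}'
python3 -m handwheel '{"hand":[-1,-1,-1,-1],"dp":[[-20,-30,30],[-20,-60,60],[-20,-60,60],[-20,-60,60]],"dr":[[0,0,0],[0,0,0],[0,0,0],[0,0,0]]}'
python3 - <<'E'
from h import *; from plant import r
plate(r,"scene"); s,st=plate(r,"wrist"); print(st["force"])
cv2.imwrite("pics/w7.png",s["img"][:,:,::-1])
E
```

```text
clock: 24.92
position: [0.5422, 0.0392, 0.1924]
tool_rot: [0.45, 0.546, -0.45, 0.546]
force: [1.1, -0.0, 0.2]
grip_width: 0.0
clock: 25.25
position: [0.4938, -0.0344, 0.2116]
tool_rot: [0.451, 0.544, -0.451, 0.545]
force: [0.7, 0.1, -0.1]
grip_width: 0.0002
scene [330. 180.] 0.0655 ((0.5433592200279236, 0.035734888166189194), (0.0743928998708725, 0.09238405525684357), 10.831708908081055)
wrist [ 56. 240.] 0.0094 ((0.35415759682655334, 0.28434431552886963), (0.05040883272886276, 0.08325036615133286), 86.11341857910156)
wrist [259. 126.] 0.0661 ((0.5426485538482666, 0.03946862369775772), (0.07414210587739944, 0.0910237729549408), 10.918791770935059)
[-3.27364966e-01  1.65431606e-01 -2.94909495e-04]
```

View pics/w7.png

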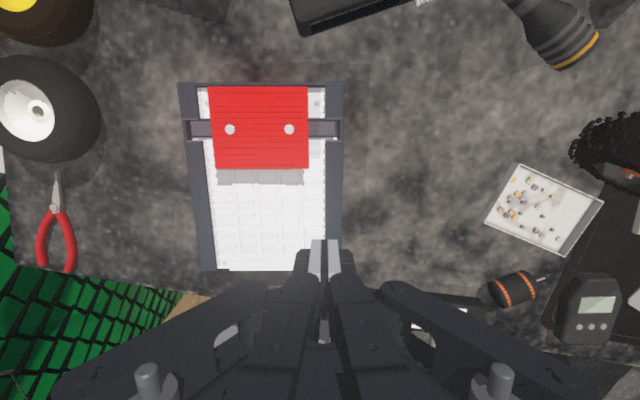

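The cover is shut, with the plate at (259,127) and the latch bar ends in the lip notches (190,129 and 337,129). The plate top is back to 0.0655–0.066 m, as at the start, so the latch is up.

```bash
python3 -m handwheel '{"hand":[-1,-1,-1],"dp":[[0,0,0],[0,0,0],[0,0,0]],"dr":[[0,0,0],[0,0,0],[0,0,0]]}'; python3 -c "
from plant import r
print(r.job_done())"
```

```text
clock: 25.6
position: [0.4955, -0.0303, 0.2105]
tool_rot: [0.449, 0.546, -0.449, 0.546]
force: [0.0, 0.4, 0.5]
grip_width: 0.0001
the job is handed in; nothing more can be done
None
```

The job is handed in after about 25.6 s of robot time; no verdict was reported. The red pack is in the case, the cover is shut and the latch has sprung up.

- **Opening:** I felt the push plate at about z = 65.5 mm, pressed it down and drew the cover about 117 mm to its stop.
- **Placing:** I lowered the pack onto the case floor until I felt it touch, at about 7 N. Then I let go, and the wrist picture showed it lying flat, clear of the walls and cover.
- **Closing:** I slid the cover back until it stalled against the back wall. The highest reading there was about 20.5 N vertical and 9 N sideways (about 22 N in all). That is just over your 20 N guide but under the 28 N limit.

**Last checks:**
- The plate top was back at 65.5–66 mm, the same as at the start, and the latch bar's ends sat in the lip notches.
- The plate was within about 2 mm of its starting place.
- The arm was clear and touching nothing.

The two cameras disagreed by about 4 mm on the plate's sideways position. The same offset was there before I moved anything, so I put it down to calibration and viewing angle. I did not measure the other things on the bench again; those in view looked undisturbed. The pack can't be seen under the shut cover, so its position rests on the view just before closing.

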